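Level the parcel scale with a wedge shim

ROBOT

A 7-joint arm with a two-finger parallel gripper is mounted at the origin on the work surface. World frame = base frame: x ahead of the robot, y to its left, z up, the work surface at z = 0. Lengths are in m, angles in degrees, forces in N, time in s.
With the tool pointing down it reaches from about 0.4 to 0.875 m from the base axis. Payload 6.5 kg.
Tool frame: the origin (TCP) lies at the very end of the fingers, on their centre line; the grasp point (between the pads) lies arm.tcp_to_grasp behind it (arm.tcp_to_grasp is the distance from the TCP to the grasp point, in m); z points along the fingers, y is the line along which they close (so a half turn about z gives the same grasp; the last joint's range is limited). The gripper opens to 85 mm and grips with 20 to 120 N. Pads are 22 mm wide; open, the fingers measure 114 mm over their backs; the gripper's body (76 mm by 85 mm) begins 54 mm behind the grasp point. The pads swing forward as they close: fully open they stand 13 mm farther back than shut.
Start: joints at [73.384, 30.733, -0.252, 88.115, 0.149, 61.152, -4.079], TCP at [0.144, -0.634, 0.231] pointing down, gripper open.
Joint ranges: [-154.64, 154.64], [-21.42, 123.67], [-72.66, 72.17], [13.99, 137.28], [-74.86, 254.86], [10.95, 109.41], [-158.01, 158.01]. Speed limits (degrees/s): [136.94, 136.94, 180, 180, 180, 180, 180].

INTERFACE

Orientations are given as [roll, pitch, yaw] about the fixed x, y, z axes, in that order (R = Rz(yaw) Ry(pitch) Rx(roll)).
In Python, from workcell import arm gives the robot as it stands.
- The arm moves only by the tool step_arm, never from a script. Its argument "rows" is a list of rows, each an object with "translation": the shift along the tool's x, y, z in cm, a list of three; "twist": the turn about the tool's z in degrees. A call has 1 to 10 rows; each row shifts and turns the commanded pose from where the row before left it, along the tool's axes as they then stand; what a row does not reach is not made up. A row lasts 1/10 s, in which the tool goes at most 50 mm and 8.59 degrees, less where a joint would pass 70% of its speed; a pose out of reach is approached as far as the arm can. A call is refused whole if a number of a shift passes 5 or a number of a turn 8.59, either way. A call with a gripper value outside its range is refused whole. "gripper" is the closure, from 0 (fully open) to 1 (shut), set as the call begins (left out, the last holds). The fingers move at their own pace and stop on an object; "force" is the grip in N (left out, the last holds). Time passes only in rows, so rows that do not move let the fingers close. It gives the time, the measured TCP pose, the force, the opening and the grip force at its end, in the units of the state.
- arm.state(): the state, without advancing time (a new reading comes with each control period).
- arm.get_image(name): name is "side" or "top"; returns a dict with "image" (384x512x3 uint8, red, green, blue), "mtx" (3x3 intrinsics, pixels), "D" ([k1, k2, p1, p2, k3] as OpenCV has them; the pictures are not rectified), "eye" and "orientation" of the camera in the world. Camera axes: x right, y up, looking along -z (the intrinsics and any distortion apply to the point x, -y, -z); pixel columns grow to the right and rows downward; lengths in m; the calibration is good to about 2 mm. A picture is of the moment at which its call begins. There is no depth.
- arm.job_done(): hands the job in; it is judged then, once.
Trained networks look in the newest picture that a camera, given by its name, has taken for a name from the list of things; names that differ only in an ending like _2 or _b are one class to them, and where a whole thing is asked for, a point or a joint stands for the part that bears it (a point fixed in the world has none). Each returns a list of dicts, best first, with "p" (0 to 1); they miss things now and then, are a little off and sometimes report something else, mostly with a low value. They report only what shows in the picture. A call takes as long as a camera call. They do not tell look-alikes from the thing itself.
- arm.trace(camera, thing): "pixels" (384x512 bool, what is visible of it) and "rect" ([left, top, right, bottom] in pixels, round what is visible of it).
The state is a dict: "clock": time; "qpos": joint angles; "joint_velocities": joint speeds; "joint_torque": joint torques, N m; "tool_pos": TCP position; "eef_rot": TCP orientation; "force": force on the tool from outside, world axes, zero at the start; "torque": the same for the moment, N m; "finger_gap": finger opening in m; "grasp_force": force on a finger pad.
Only numpy, scipy, OpenCV 4.12 (cv2) and the standard library are available. Lean on these libraries where they do the work, as an engineer would, in place of code of your own. Each camera call takes 0.05 s, during which the arm holds its last target. There are 200 camera calls.

TASK

The parcel scale on the packing bench hangs low at its near corner, the one with the blue ear and rubber foot. Take the orange wedge shim, slide it flat along the bench, thin end first, under that foot, and push it in slowly until the red ball of the level on top of the scale rests centred between the two black lines; then let go and leave the shim there carrying the corner. Be gentle: do not ram the shim or jack the scale far past level, do not press or lift the scale with the gripper, and leave the carton, tape roll and tape gun where they are.

Things in the scene. Friction and masses are not known exactly. Their poses are not given: they have to be found in the camera images.
- shim: orange plastic wedge, loose, 154 x 32 mm, 80 g. Origin: centre of underside; x points to the thin tip (x = +77 mm), z up. Top slopes from 2 mm thick at the tip to 19.3 mm 120 mm behind it; then a grip block 26 mm high, 34 long, 32 wide, centre at x = -60 mm: grip across its width (y). It stays put by friction when let go.
- deck: scale's grey deck, 240 x 220 mm, top 64 mm above bench, 1 kg, hinged at its far side to a fixed black base. Origin: middle of the deck, 45 mm above bench; x points from the near edge (x = -120 mm) to the hinge (x = +115 mm). Starts on a stop with the near side 0.016 rad low; swings to 0.03 rad past level, damped: push at 3 cm/s or less. Clear under it for 110 mm past the foot.
- ear (a point): top of the blue ear at the deck's near edge (32 mm wide, ends 15 mm nearer, 55 mm above bench), right above the axis of the rubber dome foot (28 mm across). Foot bottom at level: unknown, 7 to 14.5 mm above bench, 4 mm less at the start, so the tip enters freely. Push the shim along deck +x, centred under here. The foot bears 4 to 6 N; sliding the loaded shim takes 10 to 25 N.
- level (a point): centre of the ball level on the middle of the deck: bright green strip 110 x 21 mm along the deck's x, with thin black lines 16 mm either side of the centre; the ball's top is 93 mm above bench.
- ball (a joint): place of the red ball (18 mm) along the level, m: 0 is centred; it rolls to the low side: positive is towards the near edge, where it starts (+0.026, near corner low); negative is towards the hinge, lifted too high. 1.6 mm of ball is 1 mrad of tilt, about 0.27 mm of foot height or 1.8 mm of shim travel. It lags, about 2 s to settle. Ends at +-0.04.
- carton: sealed cardboard carton 120 x 90 x 80 mm, bystander; origin at the centre of its underside.
- tape_roll: brown roll of tape standing flat, 84 mm diameter, 48 mm high, bystander; origin at the centre of its underside.
- tape_gun: red and blue tape dispenser, 100 x 54 x 82 mm, bystander; origin at the centre of its underside.
Things that resemble listed ones, but are neither listed nor needed, are in the scene too. Of the things shaped like the shim, the orange one is meant.

How it is judged (in metres and radians):
On the way, in this order (a step that is already met when the one before it is completed fails the run):
1. the shim lies flat on the bench with its thin end under the scale's foot (x of ear in the frame of shim between -0.035 and 0.072 m and y of ear in the frame of shim between -0.014 and 0.014 m and height (world z) of shim below 0.006 m and angle between shim's own z axis and vertical below 0.06 rad and value of joint ball above 0.012 m), for 0.1 s.
2. the shim carries the corner and the ball rests centred between the lines (x of ear in the frame of shim between -0.035 and 0.072 m and y of ear in the frame of shim between -0.014 and 0.014 m and height (world z) of shim below 0.006 m and angle between shim's own z axis and vertical below 0.06 rad and value of joint ball between -0.005 and 0.005 m and contact force between shim and deck above 1.5 N), for 0.5 s.
At the end, for the whole second after the job is handed in: Shim flat under the foot (centre line within 14 mm of its axis, tip at least 5 mm past it), carrying the corner, released and at rest; ball within 5 mm of centre; carton, tape roll and tape gun within 20 mm of where they began (all of step 2 and linear speed of shim below 0.01 m/s and angular speed of deck below 0.01 rad/s and distance of each of tape_roll, carton, tape_gun from where it was at the start of the episode below 0.02 m); the robot touches nothing.
It fails at once if the shim is rammed against the scale's foot (over 15 N between shim and scale) (contact force between shim and deck above 15 N).
It fails at once if the scale is jacked far past level (ball more than 22 mm past centre to the hinge side) (value of joint ball below -0.022 m).
It fails at once if the gripper or arm presses on or lifts the scale (over 5 N) (contact force between any of the fingers, the arm and deck above 5 N).
It fails at once if the carton, tape roll or tape gun is knocked away (over 20 mm) (distance of any of tape_roll, carton, tape_gun from where it was at the start of the episode above 0.02 m).
It also fails if it takes over 72 s, if anything falls off the work surface, if the arm or the gripper's body presses on something with over 40 N, if the wrist force passes 120 N, or if a joint passes its speed limit or range.

## Working session

There is one attempt and no reset: what is moved stays moved. The work goes in short steps, Python scripts to look and compute and a tool call to move; the robot and the scene stay as the last step left them, time stands still between calls to the robot, and variables do not carry over. Pictures are saved under pics/ and viewed, at most 10 in all, crops included, and the job is handed in when it is done.

Besides the shell and the picture viewer there is one more tool, called after "Request:" in YAML: its name, and indented under it one key for each argument. step_arm: Moves the arm, as the interface text tells. Its arguments: {"type":"object","properties":{"rows":{"type":"array"},"gripper":{"type":"number"},"force":{"type":"number"}},"required":["rows"]}

```bash
ls; mkdir -p pics; cat > h.py <<'E'
import numpy as np, cv2, json
from scipy.spatial.transform import Rotation as R
from workcell import arm
def rot(o):
    o=np.array(o,float)
    if o.shape==(3,3): return o
    if o.size==4: return R.from_quat(o).as_matrix()
    return R.from_euler('xyz',o,degrees=True).as_matrix()
def ray(im,px):
    p=cv2.undistortPoints(np.array(px,float).reshape(-1,1,2),np.array(im['mtx']),np.array(im['D'])).reshape(-1,2)
    d=np.c_[p[:,0],-p[:,1],-np.ones(len(p))]
    return np.array(im['eye']),d@rot(im['orientation']).T
def onz(im,px,z):
    e,d=ray(im,px); return e+d*((z-e[2])/d[:,2])[:,None]
def proj(im,P):
    c=(np.array(P,float).reshape(-1,3)-im['eye'])@rot(im['orientation'])
    c=c*[1,-1,-1]
    return cv2.projectPoints(c,np.zeros(3),np.zeros(3),np.array(im['mtx']),np.array(im['D']))[0].reshape(-1,2)
def save(im,name,box=None,s=1):
    a=im['image'][:,:,::-1]
    if box: a=a[box[1]:box[3],box[0]:box[2]]
    cv2.imwrite('pics/'+name,cv2.resize(a,None,fx=s,fy=s,interpolation=cv2.INTER_CUBIC))
E
python3 - <<'E'
from h import *
ims={n:arm.get_image(n) for n in('top','side')}
for n,im in ims.items():
    print(n,im['eye'],im['orientation'],im['mtx'])
    save(im,n+'0.png',s=1.5)
    for t in('shim','deck','ear','level','ball','carton','tape_roll','tape_gun'):
        for r in arm.trace(n,t)[:4]: print(n,t,round(r['p'],2),r['rect'])
print(arm.state(),arm.tcp_to_grasp)
E
```

```text
pics
top [ 0.39530165 -0.06570982  1.57236448] [  5.36487224   0.6518195  -89.07686929] [[491.85219912   0.         251.76539924]
 [  0.         491.85219912 181.46311114]
 [  0.           0.           1.        ]]
top shim 0.96 [278.2, 155.9, 325.4, 188.1]
top shim 0.87 [333.0, 182.1, 349.2, 233.5]
top shim 0.72 [297.7, 247.4, 341.8, 283.7]
top shim 0.66 [366.8, 126.5, 417.1, 157.6]
top deck 0.93 [206.4, 67.4, 280.6, 162.4]
top ear 0.95 [203.2, 70.3, 279.9, 164.2]
top level 0.67 [209.0, 71.6, 277.9, 160.2]
top ball 0.43 [106.0, 108.4, 142.6, 152.0]
top ball 0.19 [209.4, 72.1, 277.9, 164.3]
top carton 0.58 [108.6, 110.0, 139.1, 151.1]
top tape_roll 0.63 [113.0, 184.6, 147.3, 215.2]
top tape_gun 0.9 [337.3, 113.8, 361.6, 152.2]
top tape_gun 0.5 [206.2, 69.7, 278.3, 161.7]
side [0.09514814 0.89571416 1.14834559] [  44.98186399   -0.81095713 -154.52040339] [[491.56041117   0.         254.18221141]
 [  0.         491.56041117 192.61347972]
 [  0.           0.           1.        ]]
side shim 0.82 [259.6, 110.7, 286.3, 129.8]
side shim 0.76 [243.1, 174.2, 284.2, 190.2]
side shim 0.72 [337
[... 355 characters left out ...]
9, 'qpos': array([73.38391068, 30.73243413, -0.25163958, 88.11698912,  0.15033764,
       61.15280312, -4.08083055]), 'joint_velocities': array([ 0.00738047, -0.13338619,  0.04245307,  0.01200637, -0.01308835,
       -0.05283613, -0.01261969]), 'joint_torque': array([ 1.05063096e-03, -5.83328533e+01,  1.04841638e+00, -2.59440494e+01,
        1.24540238e-02,  1.62493605e-03, -1.87031020e-05]), 'tool_pos': array([ 0.14424304, -0.6337645 ,  0.2312892 ]), 'eef_rot': array([-1.79998320e+02,  3.21245115e-03,  1.28240979e+01]), 'force': array([0.39089836, 0.72138309, 0.15518755]), 'torque': array([-0.03122941,  0.0060797 , -0.0142194 ]), 'grasp_force': 0.0, 'finger_gap': 0.08525543377791153} 0.0187
```

View pics/top0.png

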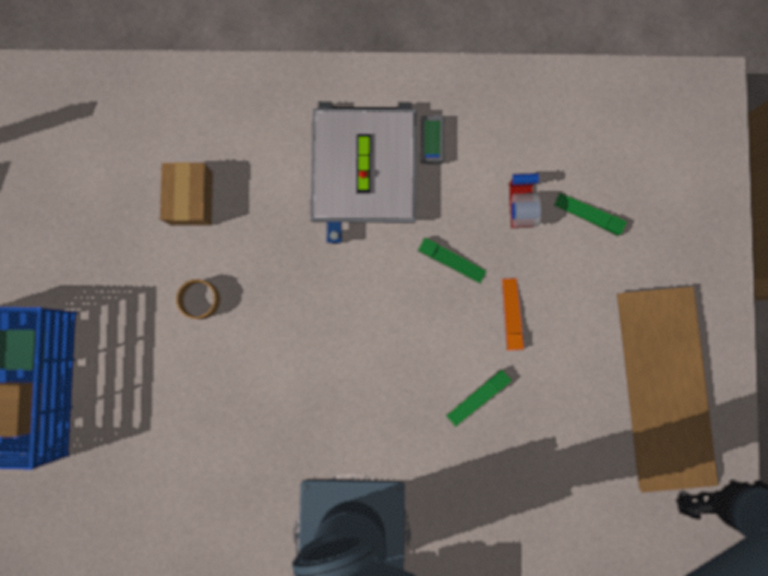

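View pics/side0.png

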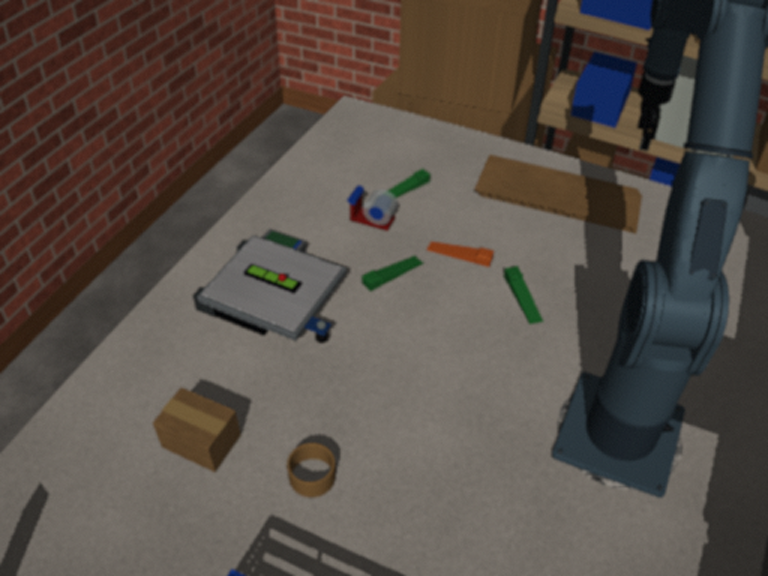

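In the top view, shim-shaped candidates (full-res px): orange (342,209), green (301,173), green (394,141), green (320,265). I choose the orange one; its grip block looks to be on the robot side (343,230), thin end away. The ear is at (223,155), ball (242,116), near end of the level.

```bash
cat > m.py <<'E'
from h import *
def mask(im,what):
    h=cv2.cvtColor(im['image'],cv2.COLOR_RGB2HSV)
    H,S,V=cv2.split(h)
    m={'orange':(H>4)&(H<16)&(S>200)&(V>120),'blue':(H>100)&(H<125)&(S>120)&(V>40),
       'green':(H>30)&(H<50)&(S>180)&(V>120),'red':((H<6)|(H>174))&(S>170)&(V>90)}[what]
    return m
def pts(im,what,box):
    m=mask(im,what); k=np.zeros_like(m); k[box[1]:box[3],box[0]:box[2]]=1
    y,x=np.nonzero(m&k); return np.c_[x,y].astype(np.float32)
E
python3 - <<'E'
from m import *
t=arm.get_image('top'); s=arm.get_image('side')
a=t['image'][120:245,195:375]; b=s['image'][145:235,120:350]
a=cv2.resize(a,None,fx=4,fy=4,interpolation=cv2.INTER_CUBIC)
cv2.imwrite('pics/c1.png',a[:,:,::-1])
for n,im,bo in(('top',t,(320,170,365,245)),('side',s,(275,150,335,185))):
    p=pts(im,'orange',bo); r=cv2.minAreaRect(p); print(n,'orange',len(p),r,cv2.boxPoints(r).round(1).tolist())
    w=onz(im,p,0.01);print(w[:,:2].min(0),w[:,:2].max(0),w.mean(0))
for n,im,bo in(('top',t,(205,135,245,170)),('side',s,(195,205,235,230))):
    p=pts(im,'blue',bo); print(n,'ear',len(p),p.min(0),p.max(0),p.mean(0), onz(im,p.mean(0),0.053))
for n,im,bo in(('top',t,(225,80,260,140)),('side',s,(150,165,210,205))):
    p=pts(im,'green',bo); r=cv2.minAreaRect(p); print(n,'lvl',len(p),r,onz(im,cv2.boxPoints(r),0.075).round(4).tolist())
    p=pts(im,'red',bo); print(n,'red',len(p),p.mean(0) if len(p) else 0)
E
```

```text
top orange 387 ((341.10235595703125, 208.98941040039062), (45.755821228027344, 8.849326133728027), 84.0938491821289) [[334.29998779296875, 186.6999969482422], [343.1000061035156, 185.8000030517578], [347.8999938964844, 231.3000030517578], [339.1000061035156, 232.1999969482422]]
[ 0.38571988 -0.34875765] [ 0.53149539 -0.31395845] [ 0.45658249 -0.33082751  0.01      ]
side orange 234 ((306.8529357910156, 167.08824157714844), (40.01837158203125, 8.00367546081543), 14.03624439239502) [[286.5, 166.10000610351562], [288.3999938964844, 158.39999389648438], [327.20001220703125, 168.10000610351562], [325.29998779296875, 175.8000030517578]]
[ 0.38940825 -0.35819352] [ 0.52810604 -0.30966816] [ 0.45027271 -0.32941232  0.01      ]
top ear 66 [219. 148.] [226. 161.] [222.65152 152.89394] [[0.62591475 0.04621758 0.053     ]]
side ear 86 [203. 211.] [219. 223.] [210.61627 217.36046] [[0.62416844 0.05343495 0.053     ]]
top lvl 169 ((242.0, 108.5), (33.0, 6.0), 90.0) [[0.8148, -0.0022, 0.075], [0.8151, -0.0208, 0.075], [0.7107, -0.0227, 0.075], [0.7104, -0.0041, 0.075]]
top red 8 [241.75 115.75]
side lvl 52 ((181.18043518066406, 184.0309295654297), (29.364484786987305, 2.9436283111572266), 21.037511825561523) [[0.8156, -0.0071, 0.075], [0.8194, -0.0194, 0.075], [0.7162, -0.0167, 0.075], [0.713, -0.0047, 0.075]]
side red 12 [187.75    184.41667]
```

View pics/c1.png

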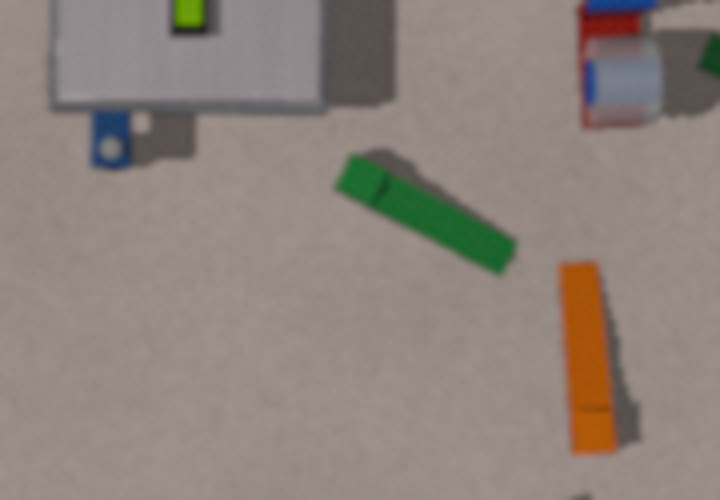

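The crop confirms it: orange wedge, grip block seam at crop (594,408), block toward the robot, tip at (580,263). The ear shows a grey screw dot at crop (111,148), right above the foot axis. Next I fit the poses precisely.

```bash
cat > fit.py <<'E'
from m import *
from scipy.optimize import minimize
def hull_img(im,parts,shape,K=8):
    a=np.zeros((shape[3]*K,shape[2]*K),np.uint8)
    for P in parts:
        q=(proj(im,P)-[shape[0],shape[1]]+0.5)*K
        h=cv2.convexHull(np.round(q*16).astype(np.int32)); cv2.fillConvexPoly(a,h,1,cv2.LINE_8,4)
    return cv2.resize(a.astype(np.float32),(shape[2],shape[3]),interpolation=cv2.INTER_AREA)
def shimparts(x,y,yaw):
    c=[[77,0],[77,2],[-43,19.3],[-43,0]]; w=[[u/1e3,v/1e3,z/1e3] for u,z in c for v in(-16,16)]
    b=[[u/1e3,v/1e3,z/1e3] for u in(-77,-43) for v in(-16,16) for z in(0,26)]
    r=R.from_euler('z',yaw,degrees=True)
    return [r.apply(np.array(q))+[x,y,0] for q in(w,b)]
def orangeness(im,sh):
    a=im['image'][sh[1]:sh[1]+sh[3],sh[0]:sh[0]+sh[2]].astype(np.float32)
    o=(a[...,0]-a[...,2])/(a.max(2)+20); return np.clip((o-0.15)/0.6,0,1)
def fitshim(ims,x0,both=True):
    obs=[]
    for im in ims:
        c=proj(im,[x0[0],x0[1],0.01])[0].astype(int); sh=(c[0]-36,c[1]-36,72,72); obs.append((im,sh,orangeness(im,sh)))
    f=lambda p:sum(((hull_img(im,shimparts(*p),sh)-o)**2).sum() for im,sh,o in obs)
    best=min((minimize(f,[x0[0],x0[1],x0[2]+d],method='Nelder-Mead',options=dict(initial_simplex=np.array([[0,0,d],[.01,0,d],[0,.01,d],[0,0,d+5]])+x0,xatol=1e-5)) for d in(-3,3)),key=lambda r:r.fun)
    return best.x,best.fun
E
python3 - <<'E'
from fit import *
t=arm.get_image('top'); s=arm.get_image('side')
x0=np.array([0.457,-0.331,5.])
for n,l in(('top',[t]),('side',[s]),('both',[t,s])): print(n,fitshim(l,x0))
# deck edges in top view: subpixel from gradient rows
g=cv2.cvtColor(t['image'],cv2.COLOR_RGB2GRAY).astype(np.float32)
def edge(lines,lo,hi,axis):
    out=[]
    for i in lines:
        v=(g[i,lo:hi] if axis==0 else g[lo:hi,i]); d=np.abs(np.diff(v)); d[d<4]=0
        if d.sum()>0:
            x=lo+.5+(d*np.arange(len(d))).sum()/d.sum(); out.append((x,i) if axis==0 else (i,x))
    return np.array(out)
print('row110',g[110,202:216],g[110,270:284]); print('col260',g[140:152,260]); print('col260 far',g[66:78,250])
a=t['image'][150:164,215:231].astype(int)
print(a.sum(2)//3); 
for p in([222.7,157],): print(onz(t,p,0.053))
E
```

```text
top (array([ 0.45957172, -0.33069841,  4.36766818]), np.float64(13.24680233001709))
side (array([ 0.46328177, -0.33163718,  3.53000343]), np.float64(28.17569351196289))
both (array([ 0.46100266, -0.33099151,  4.26577342]), np.float64(48.589195251464844))
row110 [143. 141. 141. 141. 139. 126. 113. 120. 131. 138. 140. 140. 138. 139.] [139. 138. 139. 140. 137. 114.  92.  85.  83.  83.  82.  80.  79.  81.]
col260 [140. 140. 139. 141. 131. 112. 101.  95. 107. 132. 143. 143.]
col260 far [140. 141. 142. 143. 131.  86.  62.  89. 112. 129. 136. 133.]
[[137 134 114  89  70  63  63  65  66  66  63  66  89 122 138 144]
 [139 132 115  91  71  64  64  65  62  64  65  68  89 119 139 143]
 [140 136 118  90  70  62  65  66  62  65  63  67  85 112 130 133]
 [140 136 117  89  70  66  72  74  69  65  63  66  74  91 102 102]
 [141 138 118  91  73  78  94  96  90  77  64  61  66  75  83  85]
 [140 136 118  92  79  97 112 117 112  96  72  58  61  75  81  83]
 [143 137 118  93  87 107 122 124 120 105  79  56  58  73  81  84]
 [143 137 117  89  86 107 121 124 122 106  78  54  58  72  82  84]
 [143 137 115  87  80  99 113 117 116  98  75  58  62  72  80  85]
 [142 135 113  85  69  80  91  98  96  82  69  61  64  74  80  84]
 [141 134 115  86  70  68  72  75  73  69  63  64  65  75  82  86]
 [141 136 121 101  85  81  74  67  64  67  73  79  89  99 103 104]
 [140 139 131 121 114 110  99  93  89  95 101 110 123 130 132 132]
 [141 140 138 137 133 132 129 128 128 130 133 137 140 143 143 142]]
[[0.61298057 0.04578446 0.053     ]]
```

```bash
python3 - <<'E'
from fit import *
t=arm.get_image('top'); s=arm.get_image('side')
g=cv2.cvtColor(t['image'],cv2.COLOR_RGB2GRAY).astype(np.float32)
def dark(v,lo): w=np.clip(132-v,0,None); return lo+(w*np.arange(len(v))).sum()/w.sum()
def line(P):
    w=onz(t,P,0.06); 
    i=0 if np.ptp(w[:,0])>np.ptp(w[:,1]) else 1
    c=np.polyfit(w[:,i],w[:,1-i],1); r=w[:,1-i]-np.polyval(c,w[:,i]); print(np.degrees(np.arctan(c[0])),r.std(),w[:,:2].mean(0))
print('left');line(np.array([(dark(g[i,204:214],204),i) for i in range(85,142)]))
def cross(v,lo,th):
    j=np.nonzero((v[:-1]>=th)&(v[1:]<th))[0][0]; return lo+j+(v[j]-th)/(v[j]-v[j+1])
print('right');line(np.array([(cross(g[i,270:284],270,112),i) for i in range(85,142)]))
print('near');line(np.array([(i,cross(g[140:150,i],140,120)) for i in range(235,272)]))
# level: green columns centroid
h=t['image'].astype(np.float32); gr=np.clip((h[...,1]-h[...,2])-30,0,None)[:, 230:255]
rows=[i for i in range(88,130) if gr[i].sum()>200]
print('level');line(np.array([((gr[i]*np.arange(230,255)).sum()/gr[i].sum(),i) for i in rows]))
# green ear-less side: dot in side view
a=s['image'][205:228,200:224].astype(int); print(a.sum(2)//3)
q=onz(t,[[222.1,156.4],[222.4,156.4]],0.053);print(q, proj(s,q))
E
```

```text
left
0.02013929973802403 0.0004343458337746285 [0.75067207 0.0939299 ]
right
-0.09622343767113117 0.0006289175009226619 [ 0.75344824 -0.11469916]
near
-0.2232155298921775 0.00037535888561319737 [ 0.65236987 -0.04819178]
level
0.19382756560525738 0.0002247093137817973 [ 0.76911836 -0.01177591]
[[111 114 109 109 113 110 105  93  78  70  61  53  46  44  55  76 101 112
  116 115 113 113 114 115]
 [112 112 113 111 111 108  99  81  70  63  54  48  42  48  65  89 109 117
  116 114 116 113 115 112]
 [112 110 112 110 110 102  85  73  66  61  49  44  50  60  84 104 116 117
  117 117 115 114 114 116]
 [111 113 111 111 104  89  76  66  62  52  44  46  58  76 100 114 118 118
  117 116 116 118 117 116]
 [112 114 111 107  94  79  68  64  53  45  46  52  58  78 102 116 118 116
  116 116 114 115 115 116]
 [111 112 111 101  84  69  66  57  47  43  47  52  55  65  86 102 106 109
  113 116 115 114 116 114]
 [110 108 101  88  73  68  59  50  42  44  48  52  52  56  65  75  78  88
  101 110 113 116 116 116]
 [111 104  91  76  68  62  52  42  42  41  42  44  46  48  52  56  57  63
   77  92 101 107 110 114
[... 949 characters left out ...]
 95  64  37  37  43  43  40  29  26
   33  53  82 107 117 119]
 [ 48  61  80 100 109 113 114 113 113  96  60  26  21  27  31  31  28  18
   27  49  82 105 117 115]
 [ 72  85 100 111 113 111 111 113 111  94  56  21  15  14  20  21  20  13
   27  54  86 109 113 115]
 [101 109 112 113 112 112 113 114 111  97  59  26  12  14  13  13  12  16
   32  70 100 113 115 115]
 [115 115 113 114 112 111 111 113 111  98  72  38  17  13  13  12  15  23
   52  85 110 117 115 114]
 [116 114 112 112 112 110 110 111 111 106  92  66  39  24  21  23  39  56
   81 102 115 116 116 115]]
[[0.61484272 0.04769923 0.053     ]
 [0.61485615 0.04676239 0.053     ]] [[214.25899858 217.11270172]
 [214.40486475 216.90379118]]
```

Request:
step_arm:
  rows:
    - {"translation": [0, 0, 0], "twist": 8.5}
    - {"translation": [3.1, -3.1, 0], "twist": 0}
    - {"translation": [3.1, -3.1, 0], "twist": 0}
    - {"translation": [3.1, -3.1, 0], "twist": 0}
    - {"translation": [3.1, -3.1, 0], "twist": 0}
    - {"translation": [3.1, -3.1, 0], "twist": 0}
    - {"translation": [3.1, -3.1, 0], "twist": 0}
    - {"translation": [3.1, -3.1, 0], "twist": 0}
    - {"translation": [3.1, -3.1, 0], "twist": 0}
    - {"translation": [3.0, -3.0, 0], "twist": 0}
  gripper: 0.3
  force: 50

```text
clock: 2.2
tool_pos: [0.4016, -0.3341, 0.2316]
eef_rot: [180.0, -0.0, 4.3]
force: [1.3, -0.5, 0.1]
finger_gap: 0.0597
grasp_force: 0.0
```

Request:
step_arm:
  rows:
    - {"translation": [-0.1, 0.1, 4], "twist": 0}
    - {"translation": [0, 0, 4], "twist": 0}
    - {"translation": [0, 0, 4], "twist": 0}
    - {"translation": [0, 0, 4], "twist": 0}
    - {"translation": [0, 0, 3], "twist": 0}
    - {"translation": [0, 0, 2], "twist": 0}
    - {"translation": [0, 0, 1.2], "twist": 0}
    - {"translation": [0, 0, 0.6], "twist": 0}
    - {"translation": [0, 0, 0], "twist": 0}

```text
clock: 3.1
tool_pos: [0.3997, -0.3367, 0.0032]
eef_rot: [-180.0, 0.0, 4.3]
force: [-0.4, -0.1, -0.2]
finger_gap: 0.0597
grasp_force: 0.0
```

Request:
step_arm:
  rows:
    - {"translation": [0, 0, 0], "twist": 0}
    - {"translation": [0, 0, 0], "twist": 0}
    - {"translation": [0, 0, 0], "twist": 0}
    - {"translation": [0, 0, 0], "twist": 0}
    - {"translation": [0, 0, 0], "twist": 0}
  gripper: 1
  force: 50

```text
clock: 3.6
tool_pos: [0.4004, -0.3373, 0.0045]
eef_rot: [179.9, -0.1, 4.3]
force: [-1.6, -0.0, 6.5]
finger_gap: 0.0307
grasp_force: 50.2
```

Request:
step_arm:
  rows:
    - {"translation": [0, 0, -1], "twist": 0}
    - {"translation": [0, 0, -2], "twist": 0}
    - {"translation": [0, 0, -3], "twist": 0}
    - {"translation": [0, 0, 0], "twist": 4.3}
    - {"translation": [0.5, -2, 0], "twist": 0}
    - {"translation": [0.5, -4, 0], "twist": 0}
    - {"translation": [0.5, -4, 0], "twist": 0}
    - {"translation": [0.5, -4, 0], "twist": 0}
    - {"translation": [0.5, -4, 0], "twist": 0}
    - {"translation": [0.5, -4, 0], "twist": 0}

```text
clock: 4.6
tool_pos: [0.4297, -0.1152, 0.0641]
eef_rot: [180.0, -0.1, 0.0]
force: [0.8, -0.1, -0.3]
finger_gap: 0.0309
grasp_force: 49.6
```

Request:
step_arm:
  rows:
    - {"translation": [0, -4, 0], "twist": 0}
    - {"translation": [0, -4, 0], "twist": 0}
    - {"translation": [0, -4, 0], "twist": 0}
    - {"translation": [0, -3, 0], "twist": 0}
    - {"translation": [0, -1.4, 0], "twist": 0}
    - {"translation": [0, 0, 0], "twist": 0}
    - {"translation": [0, 0, 0], "twist": 0}

```text
clock: 5.3
tool_pos: [0.4295, 0.0468, 0.0637]
eef_rot: [180.0, -0.0, 0.0]
force: [0.7, -0.6, -0.6]
finger_gap: 0.0307
grasp_force: 49.6
```

```bash
python3 - <<'E'
from fit import *
t=arm.get_image('top'); s=arm.get_image('side')
save(s,'s2.png',(110,120,410,320),2.5)
a=arm.state();print(a['tool_pos'],a['eef_rot'],a['force'])
E
```

```text
[0.42942366 0.04595854 0.06352455] [ 1.79966370e+02 -5.57856516e-03 -8.74876760e-02] [ 0.54737316  0.14631628 -1.01468097]
```

View pics/s2.png

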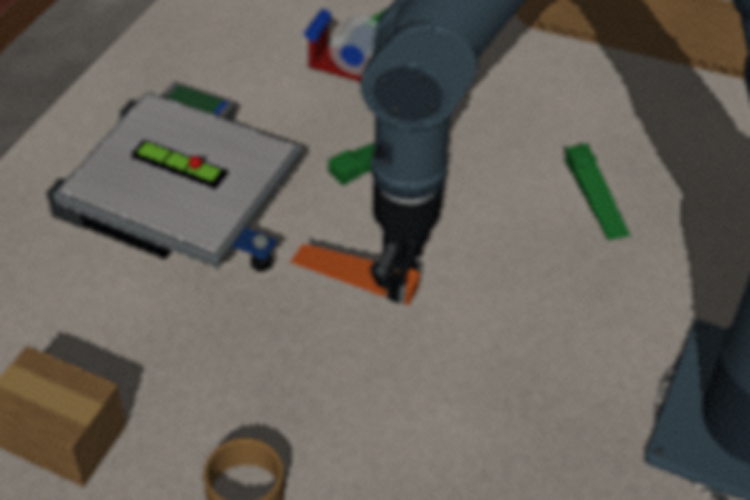

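The side view shows the shim held level with its tip at crop (295,255), pointed at the foot at (262,265). Lowering it.

Request:
step_arm:
  rows:
    - {"translation": [0, 0, 2], "twist": 0}
    - {"translation": [0, 0, 2], "twist": 0}
    - {"translation": [0, 0, 1], "twist": 0}
    - {"translation": [0, 0, 0.5], "twist": 0}
    - {"translation": [0, 0, 0.2], "twist": 0}
    - {"translation": [0, 0, 0.1], "twist": 0}
    - {"translation": [0, 0, 0.1], "twist": 0}
    - {"translation": [0, 0, 0], "twist": 0}

```text
clock: 6.2
tool_pos: [0.4298, 0.0474, 0.0046]
eef_rot: [-180.0, -0.0, 0.0]
force: [0.2, 0.3, 0.1]
finger_gap: 0.031
grasp_force: 49.6
```

Request:
step_arm:
  rows:
    - {"translation": [0, 0, 0], "twist": 0}
    - {"translation": [0, 0, 0], "twist": 0}
    - {"translation": [0, 0, 0], "twist": 0}
  gripper: 0.45

```text
clock: 6.5
tool_pos: [0.4296, 0.0474, 0.0044]
eef_rot: [-180.0, -0.0, 0.0]
force: [-0.6, 0.1, 0.0]
finger_gap: 0.0472
grasp_force: 0.0
```

Request:
step_arm:
  rows:
    - {"translation": [0, 0, 0], "twist": 0}
    - {"translation": [0, 0, 0], "twist": 0}
    - {"translation": [0, 0, 0], "twist": 0}
    - {"translation": [0, 0, 0], "twist": 0}
  gripper: 1
  force: 40

```text
clock: 6.9
tool_pos: [0.4295, 0.0475, 0.0045]
eef_rot: [-180.0, -0.0, 0.0]
force: [-0.8, -0.1, 5.1]
finger_gap: 0.0309
grasp_force: 39.8
```

```bash
python3 - <<'E'
from fit import *
t=arm.get_image('top'); s=arm.get_image('side')
save(t,'t3.png',(190,60,310,230),3.5)
p=pts(t,'orange',(190,140,260,240)); w=onz(t,p,0.008); print(len(p),w.min(0),w.max(0))
for lo,hi in((.49,.52),(.52,.55),(.55,.58)):
    q=w[(w[:,0]>lo)&(w[:,0]<hi)]; print(len(q), q[:,1].mean() if len(q) else 0)
E
```

```text
131 [0.50657322 0.03610778 0.008     ] [0.55818325 0.0596066  0.008     ]
37 0.04756251861606864
72 0.047907723405398034
22 0.04934451995654712
```

View pics/t3.png

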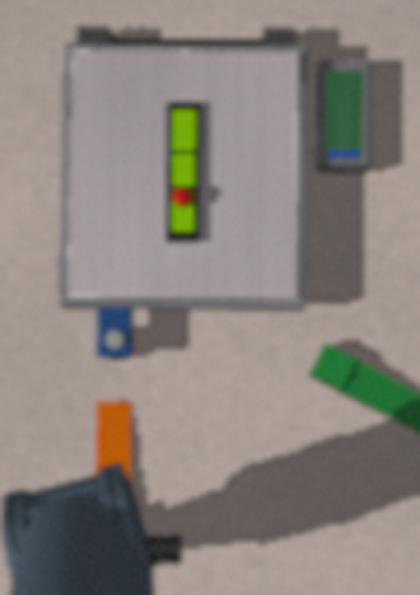

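Shim tip (crop 114,405) lines up with the ear (115,340); ball is at (182,197), near of the lower black line. Approaching the foot.

Request:
step_arm:
  rows:
    - {"translation": [0.4, 0, 0], "twist": 0}
    - {"translation": [0.4, 0, 0], "twist": 0}
    - {"translation": [0.4, 0, 0], "twist": 0}
    - {"translation": [0.4, 0, 0], "twist": 0}
    - {"translation": [0.4, 0, 0], "twist": 0}
    - {"translation": [0.4, 0, 0], "twist": 0}
    - {"translation": [0.4, 0, 0], "twist": 0}
    - {"translation": [0.3, 0, 0], "twist": 0}
    - {"translation": [0.3, 0, 0], "twist": 0}
    - {"translation": [0.2, 0, 0], "twist": 0}

```text
clock: 8.0
tool_pos: [0.4632, 0.0472, 0.0045]
eef_rot: [180.0, 0.2, 0.0]
force: [-7.8, 0.6, 14.6]
finger_gap: 0.0313
grasp_force: 41.0
```

```bash
cat > ball.py <<'E'
from fit import *
def ball():
    t=arm.get_image('top'); a=t['image'][80:140,225:262].astype(np.float32)
    w=np.clip((a[...,0]-a[...,1])-40,0,None); v,u=np.mgrid[80:140,225:262]
    red=np.array([(w*u).sum(),(w*v).sum()])/w.sum()
    return t,red,onz(t,red,0.084)[0]
if __name__=='__main__':
    t,r,p=ball(); print('red',r,p[:2],'ball~',0.7679-p[0]); s=arm.state(); print(s['clock'],s['tool_pos'],s['force'])
E
python3 ball.py; python3 - <<'E'
from ball import *
t,_,_=ball()
a=t['image'][85:134,240:244].astype(int).mean(1)
for i,r in enumerate(a): print(85+i,r.round().astype(int).tolist(),end='; ')
E
```

```text
red [241.23089983 115.61629881] [ 0.73798649 -0.01079887] ball~ 0.029913514134976227
8.05 [0.46375109 0.04721618 0.00455296] [-5.39209427 -0.0861731  10.83852832]
85 [157, 149, 151]; 86 [158, 150, 152]; 87 [158, 150, 152]; 88 [143, 134, 138]; 89 [92, 86, 92]; 90 [60, 80, 42]; 91 [90, 133, 2]; 92 [112, 165, 7]; 93 [116, 172, 8]; 94 [116, 172, 8]; 95 [116, 171, 8]; 96 [116, 171, 8]; 97 [116, 171, 8]; 98 [116, 171, 8]; 99 [116, 171, 8]; 100 [116, 172, 8]; 101 [116, 172, 8]; 102 [106, 154, 8]; 103 [91, 132, 8]; 104 [105, 155, 8]; 105 [116, 172, 8]; 106 [118, 172, 9]; 107 [118, 173, 9]; 108 [117, 172, 9]; 109 [117, 172, 9]; 110 [117, 173, 9]; 111 [118, 174, 9]; 112 [110, 158, 8]; 113 [106, 108, 8]; 114 [132, 54, 18]; 115 [156, 33, 21]; 116 [164, 34, 24]; 117 [152, 57, 18]; 118 [132, 105, 7]; 119 [118, 150, 8]; 120 [117, 170, 9]; 121 [117, 174, 9]; 122 [118, 173, 9]; 123 [118, 174, 9]; 124 [120, 175, 9]; 125 [108, 158, 6]; 126 [74, 106, 19]; 127 [44, 51, 39]; 128 [78, 72, 78]; 129 [130, 123, 126]; 130 [159, 150, 152]; 131 [164, 156, 158]; 132 [164, 155, 158]; 133 [163, 154, 158];
```

Request:
step_arm:
  rows:
    - {"translation": [0.2, 0, -0.05], "twist": 0}
    - {"translation": [0.2, 0, 0], "twist": 0}
    - {"translation": [0.2, 0, 0], "twist": 0}
    - {"translation": [0.2, 0, 0], "twist": 0}
    - {"translation": [0.2, 0, 0], "twist": 0}
    - {"translation": [0.2, 0, 0], "twist": 0}
    - {"translation": [0.2, 0, 0], "twist": 0}
    - {"translation": [0.2, 0, 0], "twist": 0}
    - {"translation": [0.2, 0, 0], "twist": 0}
    - {"translation": [0.2, 0, 0], "twist": 0}

```text
clock: 9.1
tool_pos: [0.4856, 0.0474, 0.0048]
eef_rot: [180.0, 0.0, 0.0]
force: [-0.3, 0.2, -0.8]
finger_gap: 0.031
grasp_force: 39.5
```

```bash
sed -i 's/0.7679-/0.7637-/' ball.py; python3 ball.py
```

```text
red [241.23226351 115.62162162] [ 0.73796986 -0.01080337] ball~ 0.025730143986773313
9.15 [0.4860283  0.04740484 0.00483536] [ 0.08212629 -0.14754177 -1.38426242]
```

Request:
step_arm:
  rows:
    - {"translation": [0.15, 0, 0], "twist": 0}
    - {"translation": [0.15, 0, 0], "twist": 0}
    - {"translation": [0.15, 0, 0], "twist": 0}
    - {"translation": [0.15, 0, 0], "twist": 0}
    - {"translation": [0.15, 0, 0], "twist": 0}
    - {"translation": [0.15, 0, 0], "twist": 0}
    - {"translation": [0.15, 0, 0], "twist": 0}
    - {"translation": [0.15, 0, 0], "twist": 0}

```text
clock: 9.95
tool_pos: [0.4974, 0.0474, 0.0047]
eef_rot: [180.0, 0.0, 0.0]
force: [-0.8, -0.6, -1.9]
finger_gap: 0.0312
grasp_force: 39.5
```

```bash
python3 ball.py
```

```text
red [241.22269263 115.6172735 ] [ 0.73798309 -0.01077364] ball~ 0.025716907729651295
10.0 [0.49755213 0.04732624 0.00473092] [ 0.49051718  0.29014421 -1.67083009]
```

Request:
step_arm:
  rows:
    - {"translation": [0.15, 0, 0], "twist": 0}
    - {"translation": [0.15, 0, 0], "twist": 0}
    - {"translation": [0.15, 0, 0], "twist": 0}
    - {"translation": [0.15, 0, 0], "twist": 0}
    - {"translation": [0.15, 0, 0], "twist": 0}
    - {"translation": [0.15, 0, 0], "twist": 0}
    - {"translation": [0.15, 0, 0], "twist": 0}
    - {"translation": [0.15, 0, 0], "twist": 0}

```text
clock: 10.8
tool_pos: [0.5019, 0.0474, 0.0044]
eef_rot: [179.9, 0.8, 0.1]
force: [-20.2, 1.1, 24.3]
finger_gap: 0.0315
grasp_force: 42.1
```

```bash
python3 ball.py
```

```text
red [241.2677231  115.56296914] [ 0.73815518 -0.01090927] ball~ 0.025544816342725984
10.85 [0.50227855 0.04735162 0.0044215 ] [-17.47929651   0.93045536  20.04877238]
```

Request:
step_arm:
  rows:
    - {"translation": [0, 0, -0.05], "twist": 0}
    - {"translation": [0, 0, 0], "twist": 0}
    - {"translation": [0, 0, -0.05], "twist": 0}
    - {"translation": [0, 0, 0], "twist": 0}
    - {"translation": [0, 0, 0], "twist": 0}

```text
clock: 11.35
tool_pos: [0.5054, 0.0471, 0.0047]
eef_rot: [179.9, 0.4, 0.1]
force: [-6.9, 0.3, -1.3]
finger_gap: 0.0313
grasp_force: 39.6
```

```bash
python3 ball.py
```

```text
red [241.13237774 115.02023609] [ 0.73985121 -0.01046123] ball~ 0.02384878557125103
11.4 [0.50538216 0.04713169 0.00469303] [-6.03799019 -0.365865   -0.80716237]
```

Request:
step_arm:
  rows:
    - {"translation": [0.1, 0, 0], "twist": 0}
    - {"translation": [0.1, 0, 0], "twist": 0}
    - {"translation": [0.1, 0, 0], "twist": 0}
    - {"translation": [0.1, 0, 0], "twist": 0}
    - {"translation": [0.1, 0, 0], "twist": 0}
    - {"translation": [0.1, 0, 0], "twist": 0}

```text
clock: 12.0
tool_pos: [0.5109, 0.0469, 0.0045]
eef_rot: [179.9, 0.5, 0.0]
force: [-8.9, 0.1, 0.0]
finger_gap: 0.0311
grasp_force: 39.6
```

```bash
python3 ball.py
```

```text
red [241.18928571 113.95      ] [ 0.74321015 -0.01057535] ball~ 0.020489848720244508
12.05 [0.51121906 0.04695144 0.00457667] [-7.95523489 -0.55204088 -1.52674944]
```

Request:
step_arm:
  rows:
    - {"translation": [0.1, 0, 0], "twist": 0}
    - {"translation": [0.1, 0, 0], "twist": 0}
    - {"translation": [0.1, 0, 0], "twist": 0}
    - {"translation": [0.1, 0, 0], "twist": 0}
    - {"translation": [0.1, 0, 0], "twist": 0}
    - {"translation": [0.1, 0, 0], "twist": 0}
    - {"translation": [0.1, 0, 0], "twist": 0}
    - {"translation": [0.1, 0, 0], "twist": 0}
    - {"translation": [0.1, 0, 0], "twist": 0}
    - {"translation": [0.1, 0, 0], "twist": 0}

```text
clock: 13.05
tool_pos: [0.5209, 0.0469, 0.0045]
eef_rot: [179.9, 0.5, 0.0]
force: [-9.2, -1.0, -1.1]
finger_gap: 0.0311
grasp_force: 39.6
```

Request:
step_arm:
  rows:
    - {"translation": [0, 0, 0], "twist": 0}
    - {"translation": [0, 0, 0], "twist": 0}
    - {"translation": [0, 0, 0], "twist": 0}
    - {"translation": [0, 0, 0], "twist": 0}
    - {"translation": [0, 0, 0], "twist": 0}
    - {"translation": [0, 0, 0], "twist": 0}
    - {"translation": [0, 0, 0], "twist": 0}
    - {"translation": [0, 0, 0], "twist": 0}
    - {"translation": [0, 0, 0], "twist": 0}
    - {"translation": [0, 0, 0], "twist": 0}

```text
clock: 14.05
tool_pos: [0.5215, 0.047, 0.0046]
eef_rot: [179.9, 0.4, 0.0]
force: [-6.7, -0.5, -2.1]
finger_gap: 0.0314
grasp_force: 39.7
```

Request:
step_arm:
  rows:
    - {"translation": [0, 0, 0], "twist": 0}
    - {"translation": [0, 0, 0], "twist": 0}
    - {"translation": [0, 0, 0], "twist": 0}
    - {"translation": [0, 0, 0], "twist": 0}
    - {"translation": [0, 0, 0], "twist": 0}
    - {"translation": [0, 0, 0], "twist": 0}
    - {"translation": [0, 0, 0], "twist": 0}
    - {"translation": [0, 0, 0], "twist": 0}
    - {"translation": [0, 0, 0], "twist": 0}
    - {"translation": [0, 0, 0], "twist": 0}

```text
clock: 15.05
tool_pos: [0.5216, 0.047, 0.0046]
eef_rot: [179.9, 0.4, 0.0]
force: [-6.0, 0.7, -1.3]
finger_gap: 0.0313
grasp_force: 39.7
```

```bash
python3 ball.py
```

```text
red [241.26293469 109.28753181] [ 0.75785377 -0.01053545] ball~ 0.0058462260448277625
15.1 [0.52152797 0.04694664 0.00459185] [-6.55357954  0.16091234 -2.40230647]
```

Request:
step_arm:
  rows:
    - {"translation": [0.1, 0, 0], "twist": 0}
    - {"translation": [0.1, 0, 0], "twist": 0}
    - {"translation": [0.1, 0, 0], "twist": 0}
    - {"translation": [0.1, 0, 0], "twist": 0}
    - {"translation": [0.1, 0, 0], "twist": 0}
    - {"translation": [0.1, 0, 0], "twist": 0}
    - {"translation": [0, 0, 0], "twist": 0}
    - {"translation": [0, 0, 0], "twist": 0}
    - {"translation": [0, 0, 0], "twist": 0}
    - {"translation": [0, 0, 0], "twist": 0}

```text
clock: 16.1
tool_pos: [0.5276, 0.047, 0.0046]
eef_rot: [179.9, 0.4, 0.0]
force: [-6.2, -0.0, -2.0]
finger_gap: 0.0312
grasp_force: 39.7
```

Request:
step_arm:
  rows:
    - {"translation": [0, 0, 0], "twist": 0}
    - {"translation": [0, 0, 0], "twist": 0}
    - {"translation": [0, 0, 0], "twist": 0}
    - {"translation": [0, 0, 0], "twist": 0}
    - {"translation": [0, 0, 0], "twist": 0}
    - {"translation": [0, 0, 0], "twist": 0}
    - {"translation": [0, 0, 0], "twist": 0}
    - {"translation": [0, 0, 0], "twist": 0}
    - {"translation": [0, 0, 0], "twist": 0}
    - {"translation": [0, 0, 0], "twist": 0}

```text
clock: 17.1
tool_pos: [0.5276, 0.047, 0.0046]
eef_rot: [179.9, 0.4, 0.0]
force: [-6.2, 0.2, -1.9]
finger_gap: 0.0308
grasp_force: 39.7
```

Request:
step_arm:
  rows:
    - {"translation": [0, 0, 0], "twist": 0}
    - {"translation": [0, 0, 0], "twist": 0}
    - {"translation": [0, 0, 0], "twist": 0}
    - {"translation": [0, 0, 0], "twist": 0}
    - {"translation": [0, 0, 0], "twist": 0}
    - {"translation": [0, 0, 0], "twist": 0}
    - {"translation": [0, 0, 0], "twist": 0}
    - {"translation": [0, 0, 0], "twist": 0}
    - {"translation": [0, 0, 0], "twist": 0}
    - {"translation": [0, 0, 0], "twist": 0}

```text
clock: 18.1
tool_pos: [0.5276, 0.047, 0.0046]
eef_rot: [179.9, 0.4, 0.0]
force: [-5.9, -0.2, -2.6]
finger_gap: 0.0312
grasp_force: 39.7
```

```bash
python3 ball.py; python3 - <<'E'
from ball import *
t,_,_=ball()
a=t['image'][98:120,238:246].astype(int).mean(1)
for i,r in enumerate(a): print(98+i,r.round().astype(int).tolist(),end='; ')
a=t['image'][98:120,239].astype(int);b=t['image'][98:120,244].astype(int); print(a[:,1],b[:,1])
save(t,'t4.png',(222,85,262,135),10)
E
```

```text
red [241.35775128 107.47103918] [ 0.7635694  -0.01072391] ball~ 0.0001306001767999998
18.15 [0.52763465 0.04697445 0.00459806] [-6.15872153 -0.94148701 -1.50613044]
98 [108, 156, 18]; 99 [109, 156, 18]; 100 [109, 156, 19]; 101 [108, 155, 18]; 102 [99, 141, 21]; 103 [87, 122, 23]; 104 [97, 128, 21]; 105 [108, 110, 19]; 106 [120, 68, 22]; 107 [133, 47, 28]; 108 [133, 48, 29]; 109 [120, 70, 24]; 110 [106, 113, 18]; 111 [104, 146, 18]; 112 [97, 140, 19]; 113 [84, 119, 20]; 114 [97, 140, 17]; 115 [108, 156, 16]; 116 [108, 157, 15]; 117 [108, 157, 16]; 118 [108, 156, 16]; 119 [108, 156, 16]; [144 145 147 146 131 114 128 125  94  68  69  95 127 145 133 112 130 146
 151 151 149 151] [169 167 166 164 150 128 133 110  66  40  41  65 112 152 147 124 148 167
 167 166 164 163]
```

View pics/t4.png

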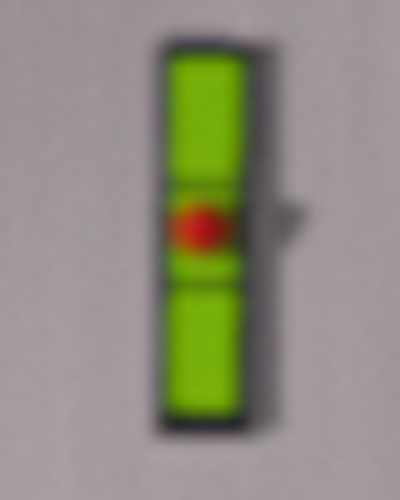

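Ball at crop (200,228) sits midway between the lines (185, 285, allowing for parallax). Relieving the push and releasing.

Request:
step_arm:
  rows:
    - {"translation": [-0.1, 0, 0], "twist": 0}
    - {"translation": [-0.1, 0, 0], "twist": 0}
    - {"translation": [0, 0, 0], "twist": 0}

```text
clock: 18.5
tool_pos: [0.5277, 0.0471, 0.0051]
eef_rot: [180.0, 0.2, 0.0]
force: [-4.2, -0.0, -4.2]
finger_gap: 0.0308
grasp_force: 40.0
```

Request:
step_arm:
  rows:
    - {"translation": [0, 0, 0], "twist": 0}
    - {"translation": [0, 0, 0], "twist": 0}
    - {"translation": [0, 0, 0], "twist": 0}
    - {"translation": [0, 0, 0], "twist": 0}
    - {"translation": [0, 0, 0], "twist": 0}
    - {"translation": [0, 0, 0], "twist": 0}
    - {"translation": [0, 0, 0], "twist": 0}
    - {"translation": [0, 0, 0], "twist": 0}
    - {"translation": [0, 0, 0], "twist": 0}
    - {"translation": [0, 0, 0], "twist": 0}
  gripper: 0.4

```text
clock: 19.5
tool_pos: [0.5294, 0.0474, 0.0058]
eef_rot: [180.0, 0.0, 0.0]
force: [-0.6, 0.3, -1.3]
finger_gap: 0.0511
grasp_force: 0.0
```

Request:
step_arm:
  rows:
    - {"translation": [0, 0, 0], "twist": 0}
    - {"translation": [0, 0, 0], "twist": 0}
    - {"translation": [0, 0, 0], "twist": 0}
    - {"translation": [0, 0, 0], "twist": 0}
    - {"translation": [0, 0, 0], "twist": 0}
    - {"translation": [0, 0, 0], "twist": 0}
    - {"translation": [0, 0, 0], "twist": 0}
    - {"translation": [0, 0, 0], "twist": 0}
    - {"translation": [0, 0, 0], "twist": 0}
    - {"translation": [0, 0, 0], "twist": 0}

```text
clock: 20.5
tool_pos: [0.5294, 0.0474, 0.0058]
eef_rot: [180.0, 0.0, 0.0]
force: [0.6, 0.8, -0.6]
finger_gap: 0.051
grasp_force: 0.0
```

```bash
python3 ball.py
```

```text
red [241.37320977 107.48694187] [ 0.76352    -0.01077253] ball~ 0.00017999549579061913
20.55 [0.52940813 0.04738205 0.00578392] [ 0.7823005  -0.59426612 -0.13089736]
```

Stable after release. Retreating straight up, then back, and checking.

Request:
step_arm:
  rows:
    - {"translation": [0, 0, -0.5], "twist": 0}
    - {"translation": [0, 0, -1], "twist": 0}
    - {"translation": [0, 0, -1.5], "twist": 0}
    - {"translation": [0, 0, -2], "twist": 0}
    - {"translation": [0, 0, -3], "twist": 0}
    - {"translation": [-1, 0, -3], "twist": 0}
    - {"translation": [-2, 0, -3], "twist": 0}
    - {"translation": [-2, 0, -3], "twist": 0}
    - {"translation": [-1, 0, 0], "twist": 0}
    - {"translation": [0, 0, 0], "twist": 0}

```text
clock: 21.55
tool_pos: [0.4688, 0.0473, 0.1771]
eef_rot: [-180.0, -0.1, 0.0]
force: [0.4, -0.0, -0.2]
finger_gap: 0.0511
grasp_force: 0.0
```

Request:
step_arm:
  rows:
    - {"translation": [0, 0, 0], "twist": 0}
    - {"translation": [0, 0, 0], "twist": 0}
    - {"translation": [0, 0, 0], "twist": 0}
    - {"translation": [0, 0, 0], "twist": 0}
    - {"translation": [0, 0, 0], "twist": 0}
    - {"translation": [0, 0, 0], "twist": 0}
    - {"translation": [0, 0, 0], "twist": 0}
    - {"translation": [0, 0, 0], "twist": 0}
    - {"translation": [0, 0, 0], "twist": 0}
    - {"translation": [0, 0, 0], "twist": 0}

```text
clock: 22.55
tool_pos: [0.4694, 0.0473, 0.1758]
eef_rot: [-180.0, -0.0, 0.0]
force: [0.6, -0.1, 0.8]
finger_gap: 0.0513
grasp_force: 0.0
```

```bash
python3 ball.py; python3 - <<'E'
from h import *
save(arm.get_image('side'),'s5.png',(90,120,390,340),2.5)
E
```

```text
red [241.36315323 107.49689991] [ 0.76348827 -0.01074206] ball~ 0.0002117277997906175
22.6 [0.46941507 0.04734196 0.17580123] [ 0.19560361 -0.21529858 -0.08988204]
```

View pics/s5.png

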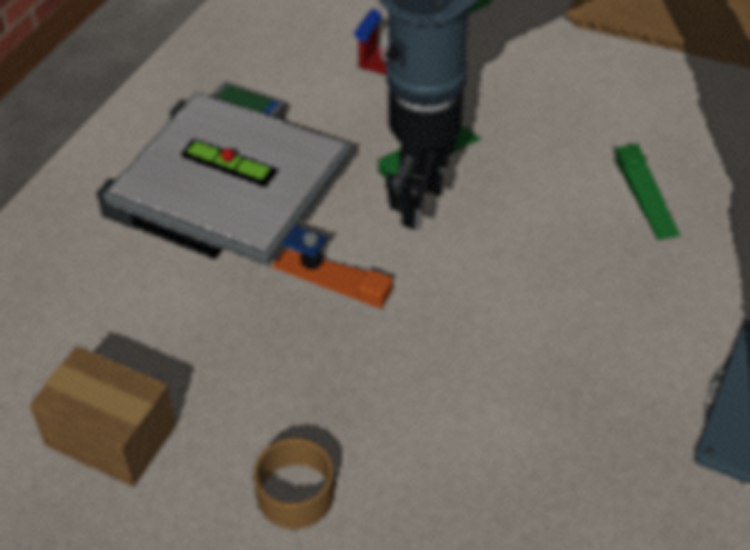

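The shim lies flat under the foot (crop 311,258), the ball is centred (228,155), and the gripper is clear.

```bash
python3 -c "
from workcell import arm
print(arm.job_done())"
```

```text
the job is handed in; nothing more can be done
None
```

The orange shim now sits flat under the blue-ear foot, released and carrying the corner, with the level ball measured about 0.2 mm from centre; I handed the job in after about 23 s of the 72 s allowed, and the hand-in call gave no verdict.

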